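# Turn a burred plate over in its nest with a lifting knife

## Task

One face of the drilled plate is deburred: turn it over for the other. Take up the wooden-handled lifting knife, feel its blade along the slot in the near wall of the aluminium nest and under the plate's edge, lever the plate up and over the step so that it lies upside down in the far bay, push it with the blade fully home against the steel end stop, and lay the knife flat on the bench clear of the nest. Never touch the sharp, burred plate with the fingers or force the blade against plate or nest, and leave the spanner, tape measure, bush and pliers alone.

Things in the scene. Friction and masses are not known exactly. Their poses are not given: they have to be found in the camera images.
- nest: Turn-over nest: aluminium block fixed to the bench, own x -92 to +88 mm, y -66 to +66, black-faced floors. Origin on the bench under the step, mid width; x points away from the robot, z up. Near bay: x -62 to 0, floor 26 mm above the bench, side walls up to 34 mm, near wall 31 mm. Step at x = 0 up to the far bay: floor at 29 mm, x 0 to 76, 110 mm wide, side walls up to 36 mm, end stop up to 38 mm.
- nest_slot (a point): Mouth of the lifting slot: middle of the slot floor's near edge, at nest x = -92, y = 0, 20 mm above the bench; axes as the nest's. The slot is 36 mm wide, cuts through the near wall (x -92 to -62) and runs level on under the plate to its closed end at nest x = -44. Its floor lies 6 mm below the plate's underside.
- nest_stop (a point): Foot of the bright steel end stop: middle of its face at the far bay's floor, nest x = 76, y = 0, 29 mm above the bench; axes as the nest's.
- plate: Drilled aluminium plate 60 x 100 x 10 mm, about 0.17 kg, loose in the near bay, far edge 1 to 2 mm from the step. Origin: centre of the face underneath at the start; z up at the start, down once turned; x across the 60 mm, y along the 100. About 10 degrees past upright it topples over and lands some 8 mm short of the stop. Seated: origin (then on top) at nest x = 46, z = 39 mm.
- lifter: Lifting knife, 0.17 kg, lying on its wooden handle. Origin: handle's underside, mid length; x to the tip, z up. Handle 24 wide, 22 high, x -55 to 50 mm, brass clamp to 62, 29 wide. Steel strip blade 26 wide, 3 thick, underside 9 mm above the handle's. The tip may lie anywhere from x 145 to 165, as clamped, and the blade is bent at x = 60 up or down by up to 0.06 rad. Neither is reported.
- lifter_grip (a point): Best place to grip the knife, near its balance point, on the flat-sided handle 25 mm ahead of the knife's origin at mid height (11 mm); the blade tip lies 120 to 140 mm further along x. Axes as the knife's. Pressed down with more than about 4 N at the tip, the knife turns in the grip.
- spanner: Steel combination spanner, 188 x 32 x 8 mm, lying flat on the bench; origin under its centre. Not to be moved.
- tape: Yellow tape measure, 62 x 73 x 31 mm; origin under its centre. Not to be moved.
- bush: Brass flanged bush, 38 mm diameter, 34 mm high, upright; origin under its centre. Not to be moved.
- pliers: Pliers with red handles, 186 x 62 x 13 mm, lying flat; origin under the centre. Not to be moved.
Mind the look-alikes: they are no part of the job. There is more than one size of the lifter; the job needs the smaller.

How it is judged (in metres and radians):
On the way, in this order (a step that is already met when the one before it is completed fails the run):
1. the plate is levered up on the blade (angle between plate's own z axis and vertical above 0.4 rad and contact force between lifter and plate above 0.1 N), for 0.1 s.
2. the plate is over, upside down in the far bay (angle between plate's own z axis and vertical above 3 rad and x of plate in the frame of nest above 0.015 m), for 0.2 s.
At the end, for the whole second after the job is handed in: The plate lies upside down, flat and at rest in the far bay, within 1.5 mm of the end stop and within 0.04 rad of square to it; the knife lies at rest on the bench on its handle, level within 0.1 rad, not touching the nest (angle between plate's own z axis and vertical above 3.09 rad and x of plate in the frame of nest between 0.0445 and 0.0475 m and z of plate in the frame of nest between 0.037 and 0.041 m and angle between the x axis of plate and the x axis of nest, either way round below 0.04 rad and linear speed of each of plate, lifter below 0.01 m/s and height (world z) of lifter between -0.004 and 0.004 m and angle between lifter's own z axis and vertical below 0.1 rad and contact force between lifter and nest below 0.1 N).
It fails at once if the fingers touch the plate (contact force between the fingers and plate above 0.5 N).
It fails at once if the knife is forced against the nest (over 20 N) (contact force between lifter and nest above 20 N).
It fails at once if the knife is forced against the plate (over 20 N) (contact force between lifter and plate above 20 N).
It fails at once if a bystander (spanner, tape measure, bush, pliers) is moved by more than 20 mm (distance of any of spanner, tape, bush, pliers from where it was at the start of the episode above 0.02 m).
It also fails if it takes over 72 s, if anything falls off the work surface, if the arm or the gripper's body presses on something with over 40 N, if the wrist force passes 120 N, or if a joint passes its speed limit or range.

## Robot

A 6-joint arm with a two-finger parallel gripper is mounted at the origin on a cart in front of the work surface, level with it; the furniture and walls round the work are solid. World frame = base frame: x ahead of the robot, y to its left, z up, the work surface at z = 0. Lengths are in mm, angles in rad, forces in N, time in s.
With the tool pointing down it reaches from about 400 to 925 mm from the base axis. Payload 12.5 kg.
Tool frame: the origin (TCP) lies at the very end of the fingers, on their centre line; the grasp point (between the pads) lies 19 mm behind it; z points along the fingers, y is the line along which they close (so a half turn about z gives the same grasp; the last joint's range is limited). The gripper opens to 95 mm and grips with 3 to 60 N. Pads are 20 mm wide; open, the fingers measure 119 mm over their backs; the gripper's body (75 mm by 180 mm) begins 59 mm behind the grasp point.
Start: joints at [-1.41, 0.491, 1.559, -0, 1.092, -0.106], TCP at [164.802, -602.902, 183.761] pointing down, gripper open.
Joint ranges: [-3.1, 3.1], [-0.84, 2.19], [0.05, 2.79], [-1.13, 4.28], [0.06, 2.93], [-2.69, 2.69]. Speed limits (rad/s): [2.22, 2.22, 2.79, 3.14, 3.14, 3.14].

## Interface

Orientations are given as [roll, pitch, yaw] about the fixed x, y, z axes, in that order (R = Rz(yaw) Ry(pitch) Rx(roll)).
In Python, from cell import state, read_camera, camera_info, job_done gives the robot as it stands.
- The arm moves only by the shell command python3 -m handwheel 'ROWS'. ROWS is a JSON list that holds a single list of rows (three levels of brackets), with 1 to 5 rows, each of 5 numbers: dx, dy, dz in mm, then a turn about the tool's z in rad, then the opening from 0.0 (shut) to 1.0 (fully open); each row is the pose to reach, as a shift and turn from the pose commanded when the command began, along the tool's axes at that moment; what a row does not reach only later rows make up. A row lasts 1/12 s, in which the tool goes at most 41.7 mm and 0.125 rad, less where a joint would pass 70% of its speed; a pose out of reach is approached as far as the arm can. The fingers move at their own pace and stop on an object; the grip force is fixed at half the most. Time passes only in rows, so rows that do not move let the fingers close. It prints the time, the measured TCP pose, the force, the opening and the grip force at its end. Input that does not fit is refused with a message, and nothing moves.
- state(): the state, without advancing time (a new reading comes with each control period).
- read_camera(name): name is "side" or "top"; returns (picture, depth): 400x640x3 uint8, red, green, blue; 400x640 float32, mm along the optical axis (not along the pixel's ray), 0 where there is no reading.
- camera_info(name): a dict with "vertical_fov" (degrees; the focal length in pixels is half the picture's height over the tangent of half this angle, whatever the lens; pixels are square), "cx", "cy" (the principal point, pixels), "origin" and "attitude" of the camera in the world. Camera axes: x right, y down, z forward; pixel columns grow to the right and rows downward; lengths in mm; the calibration is good to about 2 mm. A picture is of the moment at which its call begins. camera_info takes no time and is no camera call.
- job_done(): hands the job in; it is judged then, once.
The state is a dict: "t": time; "joints": joint angles; "qvel": joint speeds; "tau": joint torques, N m; "eef_pos": TCP position; "tcp_rot": TCP orientation; "ft_force": force on the tool from outside, world axes, zero at the start; "moment": the same for the moment, N m; "opening": opening from 0.0 (shut) to 1.0 (fully open); "grip_force": force on a finger pad.
Only numpy, scipy, OpenCV 4.12 (cv2) and the standard library are available. Lean on these libraries where they do the work, as an engineer would, in place of code of your own. Each camera call takes 0.05 s, during which the arm holds its last target. There are 200 camera calls.

## Working session

There is one attempt and no reset: what is moved stays moved. The work goes in short steps, Python scripts to look and compute and a shell command to move; the robot and the scene stay as the last step left them, time stands still between calls to the robot, and variables do not carry over. Pictures are saved under pics/ and viewed, at most 10 in all, crops included, and the job is handed in when it is done.

```bash
mkdir -p pics; ls; cat > h.py <<'E'
import numpy as np,cv2
from cell import state,read_camera,camera_info
from scipy.spatial.transform import Rotation as R
def cam(n):
    i=camera_info(n);f=200/np.tan(np.radians(i['vertical_fov'])/2)
    return i,f
def grab(n,name):
    p,d=read_camera(n);cv2.imwrite(f'pics/{name}.png',p[:,:,::-1]);np.save(f'pics/{name}.npy',d);return p,d
def rot(i):
    a=np.array(i['attitude'],float)
    return a if a.shape==(3,3) else R.from_euler('xyz',a).as_matrix()
def ray(n,u,v,z=None,depth=None):
    i,f=cam(n);c=np.array([(u-i['cx'])/f,(v-i['cy'])/f,1.]);w=rot(i)@c;o=np.array(i['origin'])
    return o+w*(depth if depth is not None else (z-o[2])/w[2])
def cloud(n,d):
    i,f=cam(n);v,u=np.mgrid[:400,:640];c=np.stack([(u-i['cx'])/f*d,(v-i['cy'])/f*d,d],-1)
    return c@rot(i).T+np.array(i['origin'])
E
python3 - <<'E'
from h import *
for n in('top','side'):print(camera_info(n));grab(n,n+'0')
print(state())
E
```

```text
pics
{'vertical_fov': 42.197573681449796, 'cx': 316.86513087106664, 'cy': 195.1622662631515, 'origin': array([ 423.96052728,    8.87304031, 1686.00048556]), 'attitude': array([-3.04915124e+00, -1.46386771e-03, -1.58638985e+00])}
{'vertical_fov': 47.984489767243076, 'cx': 317.6159461709016, 'cy': 202.61300957024918, 'origin': array([ -82.68286188, 1056.6375404 ,  720.34581131]), 'attitude': array([-2.04818056, -0.01673864, -2.57024344])}
{'t': 0.1, 'joints': array([-1.40959670e+00,  4.91501568e-01,  1.55940287e+00,  9.69453859e-06,
        1.09167247e+00, -1.05593320e-01]), 'qvel': array([-1.83744896e-03, -7.35674785e-05, -2.01223645e-04, -3.03930479e-04,
        1.51760632e-03,  8.77693746e-04]), 'tau': array([ 3.56079661e-03, -6.13622046e+01, -2.58607221e+01,  6.94136904e-02,
        4.70348855e-02, -4.29250065e-05]), 'eef_pos': array([ 164.76352503, -602.63796962,  183.21382604]), 'tcp_rot': array([-3.14061479e+00, -1.12288294e-04,  2.66788414e-01]), 'ft_force': array([-0.91708053, -0.51444505,  0.08177548]), 'moment': array([ 0.05357217, -0.03622609,  0.0098664 ]), 'grip_force': 0.0, 'opening': 0.9999220905708603}
```

View pics/top0.png

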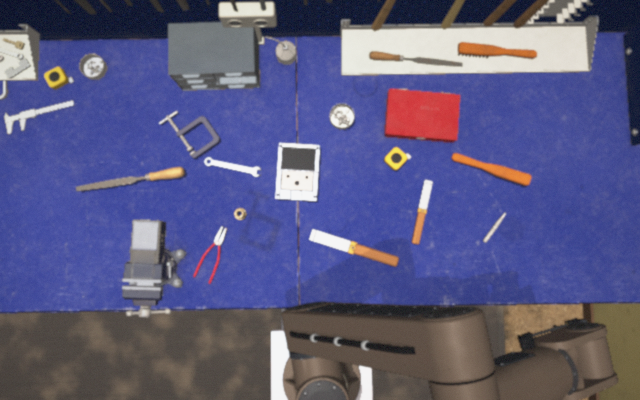

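View pics/side0.png

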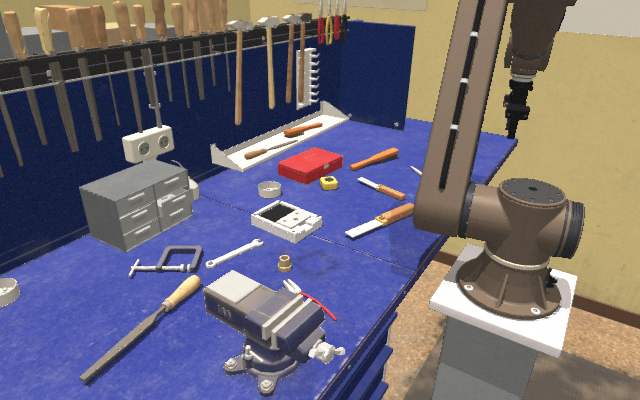

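The top view shows the nest at about (298,172), plate at its lower (near) end. The small knife runs from its tip (428,181) to its handle end (416,242). The larger knife lies at (350,247). The spanner (232,166), bush (240,213), pliers (211,255) and tape (397,158) stand clear.

```bash
python3 - <<'E'
from h import *
d=np.load('pics/top0.npy');p=cv2.imread('pics/top0.png');P=cloud('top',d)
hsv=cv2.cvtColor(p,cv2.COLOR_BGR2HSV)
print('bench z',np.median(P[190:230,330:400,2]))
notblue=~((hsv[...,0]>105)&(hsv[...,0]<130)&(hsv[...,1]>110))
def sub(m,u0,v0,u1,v1):
    o=np.zeros(m.shape,np.uint8);o[v0:v1,u0:u1]=m[v0:v1,u0:u1]*255;return o
def rep(m,z,name):
    c=max(cv2.findContours(m,0,2)[0],key=cv2.contourArea);r=cv2.boxPoints(cv2.minAreaRect(c))
    print(name,[np.round(ray('top',*q,z=z)[:2],1).tolist() for q in r])
    q=[ray('top',*a[0],z=z)[:2] for a in c];(ctr,wh,a)=cv2.minAreaRect(np.float32(q));print('  c',ctr,wh,a)
rep(sub(notblue,265,135,332,210),33,'nest')
rep(sub(notblue,405,172,440,250),11,'knife')
wood=(hsv[...,0]<20)&(hsv[...,1]>130)&(hsv[...,2]>80)
rep(sub(wood,405,172,440,250),18,'handle')
dark=hsv[...,2]<75
rep(sub(dark,278,145,318,172),29,'farbay')
# brass / blade heights
for v in range(180,246,4):
    row=P[v,405:440];m=notblue[v,405:440]
    print(v,np.round(np.median(row[m],0),1) if m.any() else None,m.sum(),end=' | ')
cv2.imwrite('pics/crop.png',np.hstack([cv2.resize(p[135:210,265:335],None,fx=6,fy=6,interpolation=2)[:450,:400],cv2.resize(p[172:247,400:445],None,fx=6,fy=6,interpolation=2)]))
E
```

```text
bench z -1.7716385935335666
nest [[539.7, 145.5], [779.0, 128.3], [767.5, -14.6], [528.4, 4.6]]
  c (653.6614379882812, 65.91792297363281) (142.30674743652344, 239.85910034179688) 85.42012786865234
knife [[419.9, -289.3], [630.7, -344.1], [622.1, -379.3], [411.4, -324.1]]
  c (521.0032348632812, -334.216796875) (36.01708984375, 217.88914489746094) 75.43775939941406
handle [[423.6, -298.9], [527.2, -321.6], [522.6, -344.5], [419.0, -321.6]]
  c (472.986572265625, -321.67730712890625) (23.286489486694336, 106.18252563476562) 77.63426208496094Traceback (most recent call last):
  File "<stdin>", line 17, in <module>
  File "<stdin>", line 9, in rep
ValueError: max() iterable argument is empty
```

```bash
cat > meas.py <<'E'
from h import *
d=np.load('pics/top0.npy');p=cv2.imread('pics/top0.png');P=cloud('top',d)
def rect(m,name):
    n,l,s,c=cv2.connectedComponentsWithStats(m.astype(np.uint8));k=1+np.argmax(s[1:,4]);q=P[l==k]
    r=cv2.minAreaRect(np.float32(q[:,:2]));print(name,np.round(r[0],1),np.round(r[1],1),round(r[2],2),'z',np.round(np.percentile(q[:,2],[5,50,95]),1));return l==k
def box(u0,v0,u1,v1):
    o=np.zeros((400,640),bool);o[v0:v1,u0:u1]=1;return o
if __name__=='__main__':
    hsv=cv2.cvtColor(p,cv2.COLOR_BGR2HSV)
    rect(box(265,130,335,212)&(P[...,2]>15),'nest')
    white=(hsv[...,1]<90)&(hsv[...,2]>120)
    rect(box(265,130,335,212)&white,'nestwhite')
    black=(hsv[...,2]<90)&(hsv[...,1]<150)
    rect(box(275,142,320,175)&black,'farbay')
    nb=~((hsv[...,0]>105)&(hsv[...,0]<130)&(hsv[...,1]>110))
    m=rect(box(405,172,440,250)&nb,'knife')
    wood=(hsv[...,0]<20)&(hsv[...,1]>130)&(hsv[...,2]>80)
    rect(box(405,172,440,250)&wood,'handle'); rect(box(405,172,440,215)&white,'blade')
    for v in range(180,246,4):
        k=np.where(m[v])[0]
        if len(k):print(v,np.round(np.median(P[v,k],0),1),k[0],k[-1],end=' | ')
    cv2.imwrite('pics/crop.png',np.hstack([cv2.resize(a,None,fx=6,fy=6,interpolation=2) for a in (p[135:215,265:335],p[172:252,400:445])]))
E
python3 meas.py
```

```text
nest [587.   70.2] [135.2 321. ] 87.79 z [20.5 30.3 39. ]
nestwhite [602.9  70.5] [145.1 349.5] 86.45 z [-3.6 30.7 39.4]
farbay [576.7  61. ] [307.3  98.7] 1.03 z [20.6 27.1 33.6]
knife [ 457.2 -221.5] [170.9 433. ] 29.76 z [-5.5 14.  24.5]
handle [ 473.  -320.9] [ 23.2 106.7] 76.42 z [13.7 20.6 26.8]
blade [ 486.3 -202.6] [ 99.9 429.5] 29.53 z [-5.7 11.5 18.6]
180 [ 624.9 -360.6   -3.9] 423 432 | 184 [ 610.  -353.7   11.7] 423 433 | 188 [ 596.8 -353.9   13.6] 422 432 | 192 [ 584.2 -349.9    8.8] 421 431 | 196 [ 571.2 -345.5   10.1] 420 430 | 200 [ 558.1 -343.3   11.3] 419 429 | 204 [ 545.4 -338.     9.6] 418 428 | 208 [ 532.2 -336.8   11.5] 417 427 | 212 [ 519.1 -333.    14.7] 417 427 | 216 [ 505.8 -326.9   21.2] 416 425 | 220 [ 493.  -323.6   21.4] 415 424 | 224 [ 480.2 -323.3   23.6] 415 423 | 228 [ 467.6 -321.1   16.7] 414 423 | 232 [ 454.9 -317.1   16.8] 413 422 | 236 [ 442.  -313.2   18.6] 412 421 | 240 [ 429.2 -309.5   17.3] 411 420 | 244 [ 416.5 -309.8    5.8] 413 418 |
```

View pics/crop.png

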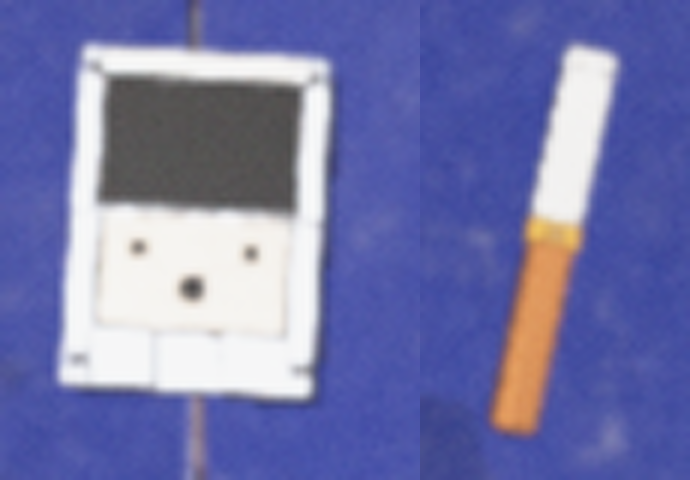

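The nest crop shows its corners at about (279,143), (320,145), (275,199) and (317.5,201.5), with the black far bay uppermost and the plate below it. The small knife's tip lies at (428,180), the brass clamp at about (423,211).

```bash
cat > m2.py <<'E'
from h import *
p=cv2.imread('pics/top0.png');hsv=cv2.cvtColor(cv2.resize(p,None,fx=4,fy=4,interpolation=cv2.INTER_CUBIC),cv2.COLOR_BGR2HSV)
H,S,V=[hsv[...,k].astype(int) for k in range(3)]
def fit(m,b,z,name,k=9):
    o=np.zeros(m.shape,np.uint8);u0,v0,u1,v1=[4*x for x in b];o[v0:v1,u0:u1]=m[v0:v1,u0:u1]
    o=cv2.morphologyEx(o,cv2.MORPH_OPEN,np.ones((k,k)));c=max(cv2.findContours(o,0,1)[0],key=cv2.contourArea)
    q=np.float32([ray('top',(a[0][0]-1.5)/4,(a[0][1]-1.5)/4,z=z)[:2] for a in c])
    r=cv2.minAreaRect(q);bx=cv2.boxPoints(r);e=bx[1]-bx[0]
    if np.linalg.norm(e)<np.linalg.norm(bx[2]-bx[1]):e=bx[2]-bx[1]
    e=e*np.sign(e[0]);print(name,np.round(r[0],1),np.round(r[1],1),'long-axis yaw',round(np.arctan2(e[1],e[0]),4));return q
nb=~((H>105)&(H<130)&(S>90))
fit(nb,(265,135,332,210),33,'nest',41)
fit((V<110)&(S<90),(277,142,318,175),29,'bay',15)
k=fit(nb,(405,172,440,250),13,'knife',11)
h=fit((H<25)&(S>90)&(V>80),(405,172,440,250),18,'handle+brass')
fit((S<90)&(V>110),(405,172,440,215),12,'blade')
fit((H<15)&(S>110)&(V>70)&(V<235),(405,213,440,250),18,'wood')
E
python3 m2.py
```

```text
nest [655.4  65.5] [140.7 190.2] long-axis yaw -0.0732
bay [697.7  63.3] [101.8  66.1] long-axis yaw 1.5022
knife [ 521.1 -333.8] [ 35.1 216.5] long-axis yaw -0.2355
handle+brass [ 473.9 -322.4] [ 28.  113.6] long-axis yaw -0.2164
blade [ 577.7 -348. ] [ 33.5 100.3] long-axis yaw -0.2508
wood [ 468.1 -319.5] [ 21.9 100.3] long-axis yaw -0.2466
```

```bash
cat > d.py <<'E'
import sys
from h import *
s=state();x,y,z,yw=map(float,sys.argv[1:5]);r=R.from_euler('xyz',s['tcp_rot'])
t=r.as_matrix().T@(np.array([x,y,z])-s['eef_pos'])
cy=s['tcp_rot'][2];print('delta',np.round(t,1),'turn',round((cy-yw+np.pi)%(2*np.pi)-np.pi,3),'F',np.round(s['ft_force'],1),'M',np.round(s['moment'],2),'t',s['t'],'pos',np.round(s['eef_pos'],1),'rot',np.round(s['tcp_rot'],3),'op',round(s['opening'],3))
E
python3 -m handwheel '[[[390, -180, 0, 0.5, 0.6], [390, -180, 0, 0.5, 0.6], [390, -180, 0, 0.5, 0.6], [390, -180, 0, 0.5, 0.6], [390, -180, 0, 0.5, 0.6]]]'
python3 d.py 492.9 -326.4 60 -0.237
```

```text
t: 0.52
eef_pos: [321.3, -470.9, 183.5]
tcp_rot: [-3.141, 0.0, -0.241]
ft_force: [-0.1, -1.5, -0.2]
opening: 0.703
grip_force: 0.0
delta [ 132.2 -181.2  123.5] turn -0.004 F [-0.1 -1.5 -0.2] M [ 0.02 -0.01 -0.02] t 0.5167 pos [ 321.3 -470.9  183.5] rot [-3.141  0.    -0.241] op 0.703
```

```bash
python3 -m handwheel '[[[132, -181, 0, 0, 0.6], [132, -181, 0, 0, 0.6], [132, -181, 0, 0, 0.6], [132, -181, 0, 0, 0.6], [132, -181, 20, 0, 0.6]]]' >/dev/null
python3 -m handwheel '[[[0, 0, 40, 0, 0.6], [0, 0, 80, 0, 0.6], [0, 0, 90, 0, 0.6], [0, 0, 90, 0, 0.6]]]'
python3 d.py 492.9 -326.4 4 -0.237
python3 - <<'E'
from h import *
grab('top','top1');grab('side','side1')
E
```

```text
t: 1.27
eef_pos: [475.9, -337.3, 77.5]
tcp_rot: [-3.139, 0.005, -0.233]
ft_force: [0.5, -0.7, 1.5]
opening: 0.602
grip_force: 0.0
delta [ 14.4 -14.4  73.5] turn 0.004 F [ 0.5 -0.7  1.5] M [ 0.07  0.06 -0.04] t 1.2667 pos [ 475.9 -337.3   77.5] rot [-3.139  0.005 -0.233] op 0.602
```

View pics/side1.png

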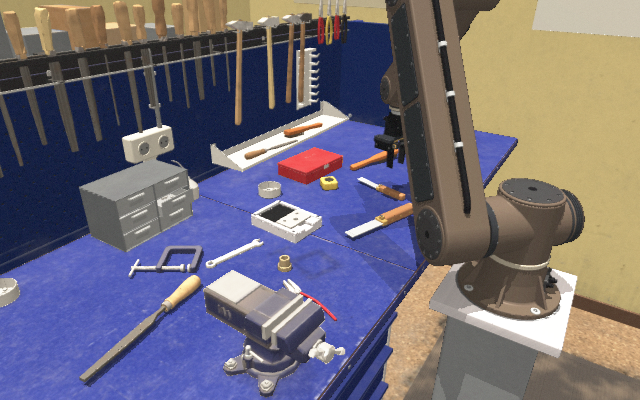

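The side view shows the gripper at about (385,150), above and slightly behind the small knife (380,188). I correct sideways, then go down.

```bash
python3 -m handwheel '[[[14.4, -14.4, 0, 0, 0.6], [14.4, -14.4, 20, 0, 0.6], [14.4, -14.4, 40, 0, 0.6], [14.4, -14.4, 40, 0, 0.6]]]'>/dev/null
python3 d.py 492.9 -326.4 3 -0.237
```

```text
delta [-1.3 -1.1 36.6] turn 0.003 F [-0.7  0.4 -0.2] M [ 0.06  0.07 -0.04] t 1.7 pos [ 493.9 -327.8   39.6] rot [-3.141e+00  1.000e-03 -2.340e-01] op 0.606
```

```bash
python3 -m handwheel '[[[-1, -1, 15, 0, 0.6], [-1, -1, 28, 0, 0.6], [-1, -1, 36, 0, 0.6], [-1, -1, 36, 0, 0.6]]]'>/dev/null
python3 d.py 492.9 -326.4 3 -0.237
python3 -m handwheel '[[[0, 0, 0, 0, 0.2], [0, 0, 0, 0, 0.0], [0, 0, 0, 0, 0.0], [0, 0, 0, 0, 0.0], [0, 0, 0, 0, 0.0]]]'
python3 -m handwheel '[[[0, 0, 0, 0, 0.0], [0, 0, 0, 0, 0.0], [0, 0, 0, 0, 0.0]]]'
```

```text
delta [-0.8 -0.4  1.5] turn 0.003 F [-0.6  1.  -0.4] M [ 0.03 -0.02 -0.06] t 2.0333 pos [ 493.6 -327.     4.5] rot [ 3.141 -0.    -0.234] op 0.596
t: 2.45
eef_pos: [493.8, -326.6, 4.5]
tcp_rot: [3.141, -0.001, -0.233]
ft_force: [0.4, -0.2, 0.4]
opening: 0.308
grip_force: 0.0
t: 2.7
eef_pos: [493.6, -326.4, 4.0]
tcp_rot: [3.142, -0.0, -0.233]
ft_force: [-0.7, -1.3, 0.3]
opening: 0.093
grip_force: 0.0
```

```bash
python3 -m handwheel '[[[0, 0, 0, 0, 0.0], [0, 0, 0, 0, 0.0]]]'
python3 - <<'E'
from h import *
p,_=grab('side','side2');q,_=grab('top','top2')
c=np.hstack([cv2.resize(p[130:230,330:430],None,fx=4,fy=4),cv2.resize(q[160:260,370:470],None,fx=4,fy=4)])
cv2.imwrite('pics/c2.png',c[:,:,::-1])
E
```

```text
t: 2.87
eef_pos: [493.6, -326.4, 4.0]
tcp_rot: [3.142, 0.0, -0.233]
ft_force: [-1.0, 1.0, -0.2]
opening: 0.006
grip_force: 0.0
```

View pics/c2.png

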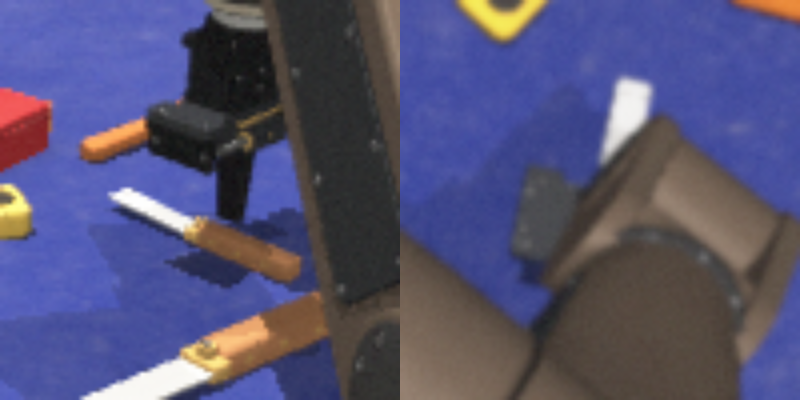

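The crop shows the closed fingertips at side pixel about (388,184), behind the knife. Its brass clamp is at (379,187), so the knife is nearer the camera than I had it, and I check the calibration against the known TCP.

```bash
python3 - <<'E'
from h import *
def proj(n,X):
    i,f=cam(n);c=rot(i).T@(np.array(X)-i['origin']);return np.round([i['cx']+f*c[0]/c[2],i['cy']+f*c[1]/c[2]],1)
print('TCP in side',proj('side',[493.6,-326.4,4]))
print('brass by top',ray('top',423,211,z=21),'by side',ray('side',379,187.5,z=18))
for n,px in(('top',[(279,142.7),(319.8,145.2),(275.3,199.2),(317.5,201.5)]),):
    for q in px: print(n,np.round(ray(n,*q,z=34),1), proj('side',ray(n,*q,z=34)))
ps=cv2.imread('pics/side0.png');hsv=cv2.cvtColor(ps,cv2.COLOR_BGR2HSV)
for o in([470.5,-321,18],[572,-348,12]):print('knife pt in side',proj('side',o))
m=((hsv[...,0]<20)&(hsv[...,1]>130)).astype(np.uint8);m[:175]=0;m[205:]=0;m[:,:365]=0;m[:,412:]=0
u,v=np.where(m)[::-1];print('handle side px',u.min(),u.max(),v.min(),v.max(),u.mean(),v.mean(),ray('side',u.mean(),v.mean(),z=13))
pc=cv2.resize(ps[150:250,240:420],None,fx=4,fy=4,interpolation=2)
for X in([470.5,-321,22],[655,65,38],[570,-346,12]):
    a=(proj('side',X)-[240,150])*4;cv2.circle(pc,tuple(int(t) for t in a),4,(0,0,255),-1)
cv2.imwrite('pics/ov.png',pc)
E
```

```text
TCP in side [386.4 192.3]
brass by top [ 521.8052841  -336.65098314   21.        ] by side [ 521.83338246 -320.75664259   18.        ]
top [749.1 123.7  34. ] [251.8 215.2]
top [738.9  -7.9  34. ] [279.7 200.3]
top [566.1 137.2  34. ] [297.1 234.2]
top [556.7   2.4  34. ] [324.2 216.5]
knife pt in side [391.9 191. ]
knife pt in side [370.  183.1]
handle side px 377 411 186 204 391.3307086614173 193.46456692913387 [ 467.6021698  -310.55833194   13.        ]
```

```bash
python3 - <<'E'
from h import *
p=cv2.imread('pics/side2.png');d=np.load('pics/side2.npy');P=cloud('side',d)
for v in range(170,192,2):
    print(v,[ (np.round(P[v,u]).astype(int).tolist(),p[v,u].tolist()) for u in (386,388)])
print(ray('side',388,184,z=4))
E
```

```text
170 [([498, -314, 96], [25, 21, 23]), ([491, -316, 97], [23, 23, 26])]
172 [([498, -315, 88], [21, 16, 19]), ([489, -312, 91], [24, 23, 24])]
174 [([497, -314, 80], [23, 23, 23]), ([491, -319, 80], [23, 22, 20])]
176 [([497, -318, 71], [23, 21, 23]), ([485, -307, 78], [24, 22, 21])]
178 [([495, -315, 65], [24, 25, 24]), ([486, -311, 69], [22, 20, 23])]
180 [([498, -323, 54], [20, 20, 19]), ([488, -318, 58], [25, 23, 25])]
182 [([495, -318, 48], [26, 25, 25]), ([487, -316, 51], [17, 21, 20])]
184 [([497, -323, 38], [30, 26, 25]), ([490, -325, 39], [21, 23, 27])]
186 [([520, -381, 1], [83, 65, 79]), ([513, -383, 2], [99, 50, 47])]
188 [([495, -323, 22], [54, 82, 120]), ([489, -326, 23], [54, 78, 113])]
190 [([491, -315, 19], [60, 88, 130]), ([484, -316, 20], [65, 93, 135])]
[ 519.26590675 -395.96859578    4.        ]
```

```bash
python3 - <<'E'
from h import *
i,f=cam('side')
for n,box,xyz in(('side0',(490,100,535,150),(164.8,-602.6,183.2)),('side1',(370,130,412,185),(475.9,-337.3,77.5)),('side2',(375,160,395,188),(493.6,-326.4,4))):
    p=cv2.imread(f'pics/{n}.png').max(2);P=cloud('side',np.load(f'pics/{n}.npy'))
    u0,v0,u1,v1=box;m=np.zeros(p.shape,bool);m[v0:v1,u0:u1]=p[v0:v1,u0:u1]<60
    v,u=np.where(m);w=v>=v.max()-2;c=rot(i).T@(np.array(xyz)-i['origin'])
    print(n,'lowest px',u[w].mean(),v.max(),'pts',np.round(np.median(P[v[w],u[w]],0)),'expected px',i['cx']+f*c[0]/c[2],i['cy']+f*c[1]/c[2])
print(state())
E
```

```text
side0 lowest px 516.0 145 pts [  221. -1265.   -36.] expected px 507.3421785250173 142.49034989985006
side1 lowest px 411.0 174 pts [253. 114. 298.] expected px 393.9811311003731 173.98249617209862
side2 lowest px 387.8333333333333 185 pts [ 488. -320.   43.] expected px 386.3742608594678 192.31191467353867
{'t': 2.9667, 'joints': array([-6.95874228e-01,  6.73631811e-01,  1.79631124e+00, -6.73860999e-05,
        6.71658502e-01,  1.10815871e+00]), 'qvel': array([ 0.00036928, -0.00048745,  0.00017055,  0.00154549, -0.00172107,
        0.00011914]), 'tau': array([ 4.06416351e-03, -6.35751987e+01, -1.67214006e+01,  4.27289307e-02,
       -5.68776042e-02,  5.44389434e-05]), 'eef_pos': array([ 493.58335228, -326.42304384,    4.0046763 ]), 'tcp_rot': array([ 3.14155910e+00,  2.66836010e-05, -2.33183863e-01]), 'ft_force': array([-0.3696104 , -0.39471298,  0.26327881]), 'moment': array([-0.01429058,  0.06186488, -0.00286241]), 'grip_force': 0.0, 'opening': 0.006843646236439942}
```

```bash
python3 -m handwheel '[[[0, 0, 0, 0, 0.5], [0, 0, 0, 0, 0.5], [0, 0, 0, 0, 0.5], [0, 0, 0, 0, 0.5], [0, 0, 0, 0, 0.5]]]'
python3 - <<'E'
from h import *
p,d=grab('side','side3');P=cloud('side',d)
c=np.hstack([cv2.resize(p[130:230,330:430],None,fx=4,fy=4,interpolation=2),cv2.resize(cv2.imread('pics/side0.png')[80:180,470:570,::-1],None,fx=4,fy=4,interpolation=2)]);cv2.imwrite('pics/c3.png',c[:,:,::-1])
E
```

```text
t: 3.38
eef_pos: [493.6, -326.4, 4.0]
tcp_rot: [3.142, -0.0, -0.233]
ft_force: [1.0, 0.3, -0.0]
opening: 0.298
grip_force: 0.0
```

View pics/c3.png

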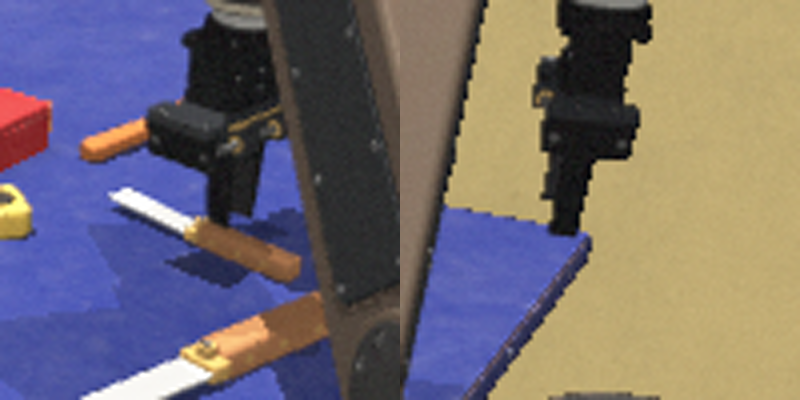

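The fingertips end at about (390,184) in the side view, which is near 35 mm high by both ray and depth, though the reported height is 4 mm. I will feel downward in small steps, fingers open.

```bash
python3 -m handwheel '[[[0, 0, 0, 0, 0.7], [0, 0, 0, 0, 0.7], [0, 0, 0, 0, 0.7], [0, 0, 0, 0, 0.7], [0, 0, 2, 0, 0.7]]]'
python3 -m handwheel '[[[0, 0, 1, 0, 0.7], [0, 0, 2, 0, 0.7], [0, 0, 3, 0, 0.7], [0, 0, 3, 0, 0.7]]]'
```

```text
t: 3.85
eef_pos: [493.7, -326.6, 2.3]
tcp_rot: [3.141, -0.001, -0.233]
ft_force: [0.1, 0.5, 0.0]
opening: 0.678
grip_force: 0.0
t: 4.18
eef_pos: [493.5, -326.4, -1.2]
tcp_rot: [-3.142, 0.0, -0.233]
ft_force: [-0.4, -0.1, -0.6]
opening: 0.699
grip_force: 0.0
```

No contact below zero: the reported height is not that of the fingertips. I keep feeling down.

```bash
python3 -m handwheel '[[[0, 0, 3, 0, 0.7], [0, 0, 6, 0, 0.7], [0, 0, 8, 0, 0.7], [0, 0, 8, 0, 0.7]]]' | grep -E 'eef|force'
python3 -m handwheel '[[[0, 0, 3, 0, 0.7], [0, 0, 6, 0, 0.7], [0, 0, 6, 0, 0.7]]]' | grep -E 'eef|force'
python3 - <<'E'
from h import *
p,d=grab('side','side4')
print(state()['ft_force'])
cv2.imwrite('pics/c4.png',cv2.resize(p[130:230,330:430],None,fx=5,fy=5,interpolation=2)[:,:,::-1])
E
```

```text
eef_pos: [493.4, -326.3, -9.6]
ft_force: [0.0, 0.0, -0.1]
grip_force: 0.0
eef_pos: [493.4, -326.3, -15.6]
ft_force: [0.4, -0.5, -1.0]
grip_force: 0.0
[0.54440123 0.15233718 0.13314762]
```

View pics/c4.png

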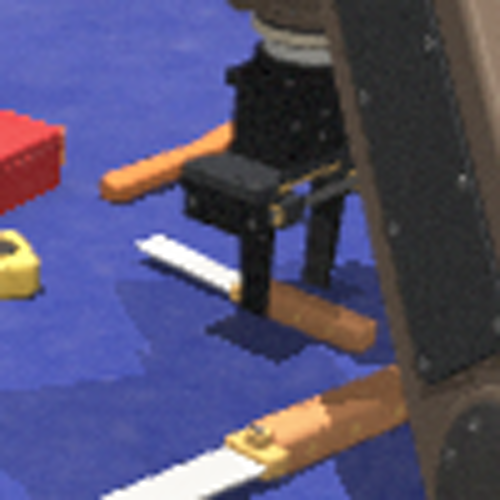

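The near finger now stands in front of the handle just behind the brass, tip at px (380.6,192.6), and the far finger's tip is at (393.6,187). They straddle the handle.

```bash
python3 - <<'E'
from h import *
i,f=cam('side')
def proj(X):
    c=rot(i).T@(np.array(X)-i['origin']);return np.round([i['cx']+f*c[0]/c[2],i['cy']+f*c[1]/c[2]],1)
yw=-.233;n=np.array([np.sin(yw),-np.cos(yw)])
for z in(5,10,15,20,25):
    b=np.array([493.4,-326.3]);print(z,'near',proj([*(b-n*39),z]),'far',proj([*(b+n*39),z]))
E
python3 -m handwheel '[[[0, 0, 3, 0, 0.7], [0, 0, 5, 0, 0.7], [0, 0, 5, 0, 0.7]]]' | grep -E 'eef|force'
python3 -m handwheel '[[[0, 0, 2, 0, 0.7], [0, 0, 4, 0, 0.7], [0, 0, 4, 0, 0.7]]]' | grep -E 'eef|force'
```

```text
5 near [379.7 195.3] far [393. 189.]
10 near [379.8 194. ] far [393.1 187.8]
15 near [379.9 192.8] far [393.3 186.6]
20 near [380.  191.5] far [393.4 185.3]
25 near [380.1 190.3] far [393.5 184.1]
eef_pos: [493.4, -326.3, -20.4]
ft_force: [0.2, 0.2, -0.1]
grip_force: 0.0
eef_pos: [493.5, -326.4, -24.4]
ft_force: [0.8, 0.4, -0.9]
grip_force: 0.0
```

```bash
for k in 1 2; do python3 -m handwheel '[[[0, 0, 1, 0, 0.7], [0, 0, 2, 0, 0.7], [0, 0, 2, 0, 0.7]]]' | grep -E 'eef|force'; done
```

```text
eef_pos: [493.5, -326.4, -26.1]
ft_force: [-0.3, -0.5, 0.2]
grip_force: 0.0
eef_pos: [493.5, -326.4, -28.1]
ft_force: [-0.5, 0.2, 0.8]
grip_force: 0.0
```

```bash
python3 -m handwheel '[[[0, 0, 1, 0, 0.7], [0, 0, 1.5, 0, 0.7], [0, 0, 1.5, 0, 0.7]]]' | grep -E 'eef|force'
```

```text
eef_pos: [493.5, -326.4, -29.6]
ft_force: [-1.2, 0.1, 0.2]
grip_force: 0.0
```

```bash
python3 -m handwheel '[[[0, 0, 0.7, 0, 0.7], [0, 0, 1.5, 0, 0.7], [0, 0, 1.5, 0, 0.7]]]' | grep -E 'eef|force'
```

```text
eef_pos: [493.7, -326.5, -30.6]
ft_force: [-1.3, 0.7, 5.7]
grip_force: 2.8
```

```bash
python3 -m handwheel '[[[0, 0, 0.7, 0, 0.7], [0, 0, 1.5, 0, 0.7], [0, 0, 1.5, 0, 0.7]]]' | grep -E 'eef|force'
```

```text
eef_pos: [493.7, -326.5, -30.7]
ft_force: [-5.0, 4.3, 23.3]
grip_force: 11.3
```

Bench felt at reported z of about -30.6, so true height = reported + 30.5. I back off about 4 mm and grip.

```bash
python3 -m handwheel '[[[0, 0, -4, 0, 0.6], [0, 0, -4, 0, 0.3], [0, 0, -4, 0, 0], [0, 0, -4, 0, 0], [0, 0, -4, 0, 0]]]' >/dev/null
python3 -m handwheel '[[[0, 0, 0, 0, 0], [0, 0, 0, 0, 0], [0, 0, 0, 0, 0], [0, 0, 0, 0, 0]]]'
```

```text
t: 7.32
eef_pos: [493.5, -326.3, -28.7]
tcp_rot: [-3.141, 0.0, -0.233]
ft_force: [-0.6, -0.2, -1.2]
opening: 0.254
grip_force: 30.0
```

Gripped, with opening 24 mm as the handle is wide. From the first top picture I estimate the blade's bend, and lift.

```bash
python3 - <<'E'
from h import *
yw=-.237
for n in('top0','top1'):
    P=cloud('top',np.load(f'pics/{n}.npy'));D=P-np.array([470.5,-321,0])
    x=D[...,0]*np.cos(yw)+D[...,1]*np.sin(yw);y=-D[...,0]*np.sin(yw)+D[...,1]*np.cos(yw)
    m=(x>66)&(x<152)&(abs(y)<10)&(P[...,2]>-15);b=(x>0)&(x<200)&(abs(y)>30)&(abs(y)<60)&(abs(P[...,2])<25);h=(x>-50)&(x<45)&(abs(y)<8)&(P[...,2]>5)&(P[...,2]<40)
    k=np.polyfit(x[m]-60,P[...,2][m],1);bb=np.median(P[...,2][b]);r=P[...,2][m]-np.polyval(k,x[m]-60)
    A=x[m]-60;sl=(A@(P[...,2][m]-bb-12))/(A@A)
    print(n,m.sum(),'fit',k,'bench',bb,np.polyfit(x[b],P[...,2][b],1),'std',r.std(),'slope through 12mm',sl,'handle top',np.median(P[...,2][h])-bb)
E
python3 -m handwheel '[[[0, 0, -5, 0, 0], [0, 0, -35, 0, 0], [0, 0, -70, 0, 0], [0, 0, -95, 0, 0], [0, 0, -95, 0, 0]]]'
```

```text
top0 161 fit [ 0.04552801 10.44610921] bench -2.0517326707001757 [ 0.00406866 -2.20854434] std 3.7325930089725854 slope through 12mm 0.05367550118978236 handle top 23.019259709090875
top1 170 fit [-0.51047003 46.73318037] bench -1.8665968503477188 [ 0.00457274 -2.49950206] std 57.18996861597748 slope through 12mm 0.0815948965045673 handle top 15.348931217470977
t: 7.73
eef_pos: [495.4, -327.8, 71.6]
tcp_rot: [3.138, -0.007, -0.233]
ft_force: [0.8, -0.0, -0.0]
opening: 0.25
grip_force: 30.0
```

```bash
python3 d.py 421 82.4 71.6 -0.0715
```

```text
delta [-167.1 -381.9   -2.3] turn -0.162 F [ 0.8 -0.  -0. ] M [0.05 0.   0.01] t 7.7333 pos [ 495.4 -327.8   71.6] rot [ 3.138 -0.007 -0.233] op 0.25
```

```bash
python3 -m handwheel '[[[-15, -34, 0, -0.03, 0], [-30, -69, 0, -0.06, 0], [-46, -104, 0, -0.1, 0], [-61, -139, 0, -0.13, 0], [-76, -174, 0, -0.16, 0]]]' >/dev/null
python3 -m handwheel '[[[-8, -34, 0, 0, 0], [-24, -68, 0, 0, 0], [-38, -103, 0, 0, 0], [-52, -138, 0, 0, 0], [-52, -138, 0, 0, 0]]]'
python3 d.py 421 82.4 71.6 -0.0715
```

```text
t: 8.57
eef_pos: [414.8, 6.3, 66.2]
tcp_rot: [-3.141, 0.003, -0.069]
ft_force: [-0.1, -0.5, -1.5]
opening: 0.249
grip_force: 30.0
delta [  0.9 -76.4  -5.3] turn 0.002 F [-0.1 -0.5 -1.5] M [ 0.02  0.   -0.03] t 8.5667 pos [414.8   6.3  66.2] rot [-3.141e+00  3.000e-03 -6.900e-02] op 0.249
```

```bash
python3 -m handwheel '[[[0, -26, 0, 0, 0], [1, -52, 0, 0, 0], [1, -70, -5, 0, 0], [1, -76.4, -5, 0, 0], [1, -76.4, -5, 0, 0]]]' >/dev/null; python3 -m handwheel '[[[0, 0, 0, 0, 0], [0, 0, 0, 0, 0]]]'
python3 - <<'E'
from h import *
D=[];S=[]
for k in range(8):
    q,d=read_camera('top');D.append(d)
    if k<4:
        p,e=read_camera('side');S.append(e)
cv2.imwrite('pics/top5.png',q[:,:,::-1]);cv2.imwrite('pics/side5.png',p[:,:,::-1]);np.save('pics/top5.npy',np.mean(D,0));np.save('pics/side5.npy',np.mean(S,0))
s=state();t=s['eef_pos'];yw=s['tcp_rot'][2];print(t,yw,s['t'])
for n,D in(('top',D),('side',S)):
    P=cloud(n,np.median(D,0));Q=P-t;x=Q[...,0]*np.cos(yw)+Q[...,1]*np.sin(yw);y=-Q[...,0]*np.sin(yw)+Q[...,1]*np.cos(yw);z=Q[...,2]+t[2]
    for a in range(44,146,8):
        m=(x>a)&(x<a+8)&(abs(y)<11)&(z>80)&(z<130);print(n,a+4,m.sum(),np.round(np.median(z[m]),1) if m.any() else '',np.round(np.median(y[m]),1) if m.any() else '')
c=np.hstack([cv2.resize(q[120:260,230:380],None,fx=2.6,fy=2.6),cv2.resize(p[150:290,230:380],None,fx=2.6,fy=2.6)]);cv2.imwrite('pics/c5.png',c[:,:,::-1])
E
```

```text
t: 9.15
eef_pos: [424.5, 77.1, 71.2]
tcp_rot: [3.141, 0.001, -0.074]
ft_force: [-0.1, -0.3, -1.8]
opening: 0.25
grip_force: 30.0
[424.702368    77.94911807  71.49443134] -0.07320764287695214 9.75
top 48 1 108.1 10.3
top 56 22 110.6 -0.3
top 64 22 110.9 1.7
top 72 16 111.9 -2.4
top 80 21 112.6 -0.4
top 88 19 113.1 0.2
top 96 16 113.9 -1.0
top 104 22 112.9 0.9
top 112 19 113.6 1.7
top 120 19 113.8 -1.3
top 128 19 115.0 -0.4
top 136 1 110.4 -6.2
top 144 0  
side 48 10 113.7 -0.6
side 56 10 114.4 -0.7
side 64 11 115.0 0.0
side 72 10 115.1 0.5
side 80 10 115.3 2.0
side 88 11 115.7 0.0
side 96 9 115.8 -1.2
side 104 13 116.2 1.0
side 112 10 116.9 -1.2
side 120 11 117.5 3.1
side 128 8 117.8 1.7
side 136 3 117.7 3.5
side 144 0
```

View pics/c5.png

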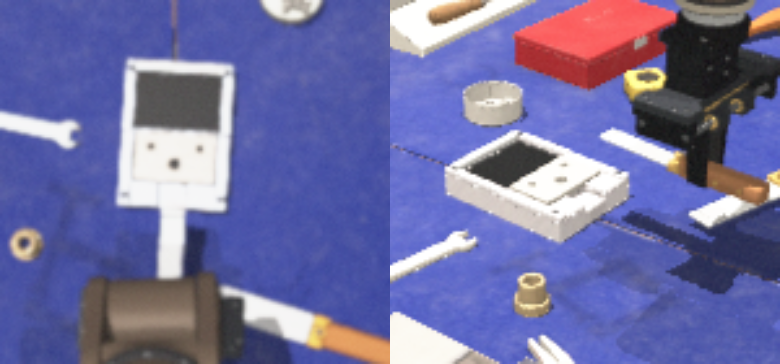

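The crops show the blade (top px about 296, 199 at the tip) pointing into the slot, and from the side the knife held level, blade bent up slightly by about 0.047 rad. The tip is about 134 mm ahead of the TCP.

```bash
python3 - <<'E'
from h import *
O=np.array([657.4,65.4]);yn=-.0715
def nest(X):
    d=X[:2]-O;return np.round([d[0]*np.cos(yn)+d[1]*np.sin(yn),-d[0]*np.sin(yn)+d[1]*np.cos(yn)],1)
print('slot mid top',nest(ray('top',296.25,195,z=31)))
for n,(cu,cv),dict in(('p0',(265,135),0),):
    for nm,q,z in(('plate FL',(97,208),36),('plate FR',(293,216),36),('plate NL',(97,325),36),('plate NR',(288,336),36),('bayFL',(107,80),29),('bayFR',(300,85),29),('nearL',(62,385),31),('nearR',(315,399),31),('farL',(84,46),38),('farR',(329,61),38),('slotL',(155,362),31),('slotR',(221,366),31)):
        print(nm,nest(ray('top',cu+(q[0]-2.5)/6,cv+(q[1]-2.5)/6,z=z)))
p=cv2.cvtColor(cv2.imread('pics/top5.png'),cv2.COLOR_BGR2HSV)
for v in range(200,224,3):
    r=p[v,280:315];k=np.where((r[:,1]<80)&(r[:,2]>150))[0]+280
    if len(k):print(v,k[0],k[-1],nest(ray('top',k.mean(),v,z=115-(v-199)*.15)))
print('TCP',nest(np.array([424.7,77.95])))
E
```

```text
slot mid top [-78.7  -0.9]
plate FL [ 1.  53.5]
plate FR [  2.6 -51.4]
plate NL [-61.8  49.6]
plate NR [-62.  -52.4]
bayFL [71.8 53. ]
bayFR [ 74.9 -51.1]
nearL [-94.5  66.6]
nearR [-94.5 -68.7]
farL [88.  65.8]
farR [ 87.2 -66. ]
slotL [-79.4  17.8]
slotR [-79.6 -17.5]
200 290 314 [-100.5  -22.9]
203 292 301 [-110.6   -6.7]
206 291 301 [-119.8   -5.7]
209 291 300 [-128.9   -4.7]
212 291 300 [-138.    -5.3]
215 291 300 [-147.1   -5.8]
218 290 299 [-156.3   -3.3]
221 290 299 [-165.4   -3.8]
TCP [-233.    -4.1]
```

```bash
python3 -m handwheel '[[[0, -2, 25, 0, 0], [0, -4.5, 50, 0, 0], [0, -4.5, 70, 0, 0], [0, -4.5, 86, 0, 0], [0, -4.5, 86, 0, 0]]]' >/dev/null
cat > n.py <<'E'
from h import *
s=state();yn=-.0715;d=s['eef_pos'][:2]-[657.4,65.4];F=s['ft_force'];c,q=np.cos(yn),np.sin(yn)
print('tip nest x %.1f y(tcp) %.1f'%(d[0]*c+d[1]*q+134,-d[0]*q+d[1]*c),'tip under z %.1f'%(s['eef_pos'][2]+42.2),'rz %.2f yaw %.3f pitch %.3f'%(s['eef_pos'][2],s['tcp_rot'][2],s['tcp_rot'][1]),'F',np.round([F[0]*c+F[1]*q,-F[0]*q+F[1]*c,F[2]],1),'M',np.round(s['moment'],2),'t %.2f'%s['t'],'op %.3f'%s['opening'])
E
python3 -m handwheel '[[[0, 0, 0, 0, 0], [0, 0, 0, 0, 0]]]' >/dev/null; python3 n.py
```

```text
tip nest x -98.7 y(tcp) 0.5 tip under z 28.3 rz -13.86 yaw -0.073 pitch -0.001 F [ 0.2 -0.8 -1.7] M [0.02 0.   0.02] t 10.33 op 0.253
```

```bash
python3 -m handwheel '[[[0, 0, 3, 0, 0], [10, 0.5, 3, 0, 0], [20, 0.5, 3, 0, 0], [26, 0.5, 3, 0, 0], [30, 0.5, 3, 0, 0]]]' >/dev/null;python3 -m handwheel '[[[0, 0, 0, 0, 0], [0, 0, 0, 0, 0]]]' >/dev/null; python3 n.py
for k in 1 2 3; do python3 -m handwheel '[[[0, 0, 0.5, 0, 0], [0, 0, 0.5, 0, 0], [0, 0, 0.5, 0, 0]]]' >/dev/null; python3 n.py; done
```

```text
tip nest x -69.0 y(tcp) -0.2 tip under z 24.7 rz -17.54 yaw -0.073 pitch 0.000 F [-0.4 -0.7 -2. ] M [-0.    0.03 -0.02] t 10.92 op 0.250
tip nest x -69.3 y(tcp) -0.1 tip under z 24.2 rz -18.05 yaw -0.073 pitch 0.000 F [ 0.1 -0.  -1.1] M [-0.02  0.04  0.  ] t 11.17 op 0.247
tip nest x -69.1 y(tcp) -0.1 tip under z 23.7 rz -18.54 yaw -0.073 pitch 0.000 F [-0.2 -0.3 -1.8] M [0.07 0.01 0.07] t 11.42 op 0.251
tip nest x -69.1 y(tcp) -0.1 tip under z 23.1 rz -19.06 yaw -0.073 pitch 0.000 F [-0.9 -0.1 -0.3] M [0.07 0.05 0.03] t 11.67 op 0.247
```

```bash
for k in 1 2 3 4; do python3 -m handwheel '[[[0, 0, 0.4, 0, 0], [0, 0, 0.4, 0, 0]]]' >/dev/null; python3 n.py;python3 -m handwheel '[[[0, 0, 0, 0, 0]]]' >/dev/null; python3 n.py; done
```

```text
tip nest x -69.0 y(tcp) -0.2 tip under z 22.7 rz -19.46 yaw -0.073 pitch 0.000 F [ 0.2 -0.2 -2.2] M [ 0.04  0.04 -0.05] t 11.83 op 0.250
tip nest x -69.0 y(tcp) -0.2 tip under z 22.8 rz -19.43 yaw -0.073 pitch 0.000 F [ 0.4  0.3 -0.6] M [0.05 0.03 0.04] t 11.92 op 0.249
tip nest x -69.0 y(tcp) -0.2 tip under z 22.3 rz -19.87 yaw -0.073 pitch 0.000 F [ 0.6  0.5 -1.5] M [0.03 0.03 0.  ] t 12.08 op 0.251
tip nest x -69.0 y(tcp) -0.2 tip under z 22.4 rz -19.81 yaw -0.073 pitch -0.000 F [-0.2  0.1 -0.8] M [ 0.02  0.04 -0.02] t 12.17 op 0.246
tip nest x -69.0 y(tcp) -0.1 tip under z 21.9 rz -20.27 yaw -0.073 pitch 0.000 F [ 1.  -0.3 -1.6] M [0.05 0.04 0.06] t 12.33 op 0.253
tip nest x -69.0 y(tcp) -0.2 tip under z 21.9 rz -20.25 yaw -0.073 pitch 0.000 F [-0.5 -0.4 -2.1] M [0.08 0.07 0.01] t 12.42 op 0.253
tip nest x -69.0 y(tcp) -0.2 tip under z 21.5 rz -20.65 yaw -0.073 pitch 0.000 F [ 0.5  0.4 -2. ] M [0.04 0.06 0.03] t 12.58 op 0.251
tip nest x -69.0 y(tcp) -0.2 tip under z 21.6 rz -20.63 yaw -0.073 pitch 0.000 F [-0.2 -0.2 -1.8] M [0.   0.07 0.03] t 12.67 op 0.249
```

```bash
for k in 1 2 3 4; do python3 -m handwheel '[[[0, 0, 0.4, 0, 0], [0, 0, 0.4, 0, 0]]]' >/dev/null; python3 n.py;python3 -m handwheel '[[[0, 0, 0, 0, 0]]]' >/dev/null; python3 n.py; done | grep -o 'tip under z.....\|F.*t'
```

```text
tip under z 21.1
F [ 0.3  0.2 -2.1] M [ 0.02 -0.05  0.05] t
tip under z 21.2
F [-0.1  0.1 -2. ] M [-0.02  0.05 -0.02] t
tip under z 20.8
F [-0.1 -0.1 -1.7] M [-0.01  0.   -0.03] t
tip under z 20.8
F [ 0.5 -0.5 -1.8] M [-0.02  0.    0.04] t
tip under z 20.4
F [ 0.6  0.1 -1.2] M [-0.   -0.07  0.  ] t
tip under z 20.4
F [ 0.3 -1.1 -0. ] M [-0.05 -0.09  0.02] t
tip under z 20.0
F [ 0.4 -0.5  1. ] M [ 0.02 -0.09  0.02] t
tip under z 20.1
F [-1.2  0.9  1.1] M [ 0.03 -0.08 -0.02] t
```

The floor is felt at about 20.4. I lift clear of it and advance under the plate gently.

```bash
python3 -m handwheel '[[[0, 0, -0.9, 0, 0], [0, 0, -0.9, 0, 0], [2, 0, -0.9, 0, 0], [4, 0, -1, 0, 0]]]' >/dev/null; python3 n.py
for k in 1 2 3 ; do python3 -m handwheel '[[[1, 0, -0.05, 0, 0], [2, 0, -0.1, 0, 0], [2, 0, -0.1, 0, 0]]]' >/dev/null; python3 n.py; done
```

```text
tip nest x -65.0 y(tcp) -0.2 tip under z 21.0 rz -21.24 yaw -0.073 pitch 0.000 F [-0.8 -0.1 -2.1] M [ 0.05  0.   -0.03] t 14.00 op 0.248
tip nest x -62.7 y(tcp) -0.2 tip under z 21.1 rz -21.12 yaw -0.073 pitch -0.000 F [ 0.4  0.6 -1. ] M [ 0.01  0.01 -0.03] t 14.25 op 0.253
tip nest x -60.8 y(tcp) -0.2 tip under z 21.2 rz -21.00 yaw -0.073 pitch -0.000 F [-0.  1. -1.] M [ 0.02  0.02 -0.01] t 14.50 op 0.252
tip nest x -58.8 y(tcp) -0.2 tip under z 21.3 rz -20.90 yaw -0.073 pitch -0.000 F [-0.  -0.1 -0.1] M [-0.01  0.04  0.06] t 14.75 op 0.250
```

```bash
for k in 1 2 3 4; do python3 -m handwheel '[[[1, 0, -0.05, 0, 0], [2, 0, -0.1, 0, 0], [2, 0, -0.1, 0, 0]]]' >/dev/null; python3 n.py; done
```

```text
tip nest x -56.8 y(tcp) -0.2 tip under z 21.4 rz -20.79 yaw -0.073 pitch -0.000 F [ 1.   0.5 -2.3] M [-0.   -0.01 -0.01] t 15.00 op 0.249
tip nest x -54.8 y(tcp) -0.2 tip under z 21.5 rz -20.70 yaw -0.073 pitch -0.000 F [-0.1  0.1 -1.2] M [ 0.04  0.05 -0.03] t 15.25 op 0.249
tip nest x -52.7 y(tcp) -0.2 tip under z 21.6 rz -20.59 yaw -0.073 pitch -0.000 F [ 0.6  0.5 -1.9] M [-0.03  0.04  0.04] t 15.50 op 0.249
tip nest x -50.8 y(tcp) -0.2 tip under z 21.7 rz -20.49 yaw -0.073 pitch -0.000 F [ 1.  -0.8 -1.6] M [ 0.01  0.01 -0.03] t 15.75 op 0.250
```

The tip is about 11 mm under the plate without contact. I lever along an arc about the step.

```bash
python3 -m handwheel '[[[0, 0, -1.5, 0, 0], [0.3, 0, -5, 0, 0], [0.8, 0, -9.5, 0, 0], [1.7, 0, -14, 0, 0], [3.1, 0, -18, 0, 0]]]' >/dev/null; python3 n.py
python3 -m handwheel '[[[1.7, 0, -4.2, 0, 0], [3.7, 0, -8.1, 0, 0], [6, 0, -11.8, 0, 0], [6, 0, -11.8, 0, 0], [6, 0, -11.8, 0, 0]]]' >/dev/null; python3 n.py
python3 - <<'E'
from h import *
p,d=grab('side','side6')
cv2.imwrite('pics/c6.png',cv2.resize(p[150:270,230:390],None,fx=4,fy=4,interpolation=2)[:,:,::-1])
E
```

```text
tip nest x -48.0 y(tcp) -0.2 tip under z 40.3 rz -1.93 yaw -0.073 pitch 0.000 F [-0.4 -0.4 -2.9] M [ 0.08  0.3  -0.05] t 16.17 op 0.248
tip nest x -41.7 y(tcp) -0.2 tip under z 51.7 rz 9.48 yaw -0.073 pitch -0.001 F [-1.3  0.7 -1.8] M [ 0.08  0.25 -0.05] t 16.58 op 0.251
```

View pics/c6.png

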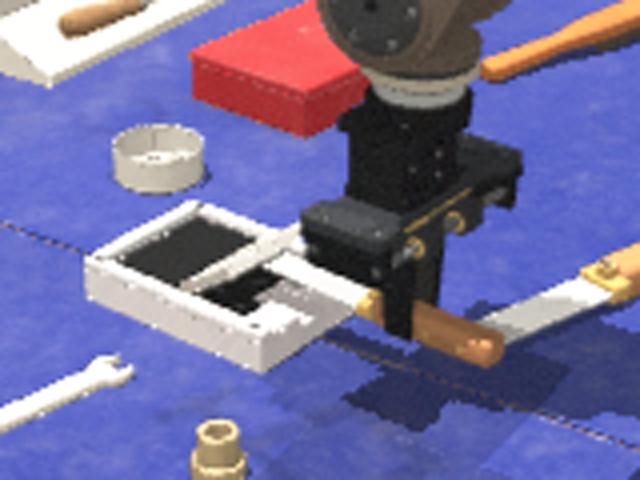

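The plate is up on the blade, seen as an inclined slab at about (245,260) in the crop. I carry on round.

```bash
python3 -m handwheel '[[[2.8, 0, -3.6, 0, 0], [7.1, 0, -8.1, 0, 0], [11.9, 0, -12.1, 0, 0], [17.2, 0, -15.4, 0, 0], [22.8, 0, -18.1, 0, 0]]]' >/dev/null; python3 n.py
python3 -m handwheel '[[[6, 0, -2, 0, 0], [12, 0, -3.5, 0, 0], [18, 0, -4.3, 0, 0], [24, 0, -4.5, 0, 0], [30, 0, -4.5, 0, 0]]]' >/dev/null; python3 n.py
python3 -m handwheel '[[[5, 0, 0, 0, 0], [8, 0, 0, 0, 0], [8, 0, 0, 0, 0], [8, 0, 0, 0, 0]]]' >/dev/null; python3 n.py
python3 - <<'E'
from h import *
p,d=grab('side','side7');q,e=grab('top','top7')
m=q[140:205,270:325];cv2.imwrite('pics/c7.png',np.hstack([cv2.resize(p[150:270,230:390],(400,300)),cv2.resize(q[130:250,240:400],(400,300))])[:,:,::-1])
E
```

```text
tip nest x -18.2 y(tcp) -0.2 tip under z 70.2 rz 28.01 yaw -0.073 pitch -0.001 F [-1.  -0.1 -2.4] M [0.06 0.11 0.01] t 17.05 op 0.248
tip nest x 11.6 y(tcp) -0.3 tip under z 74.0 rz 31.81 yaw -0.073 pitch -0.000 F [ 0.2 -0.6 -1.7] M [-0.    0.03 -0.08] t 17.47 op 0.249
tip nest x 18.7 y(tcp) -0.3 tip under z 73.9 rz 31.70 yaw -0.073 pitch 0.000 F [-0.2  0.  -1.7] M [ 0.05  0.06 -0.02] t 17.80 op 0.247
```

View pics/c7.png

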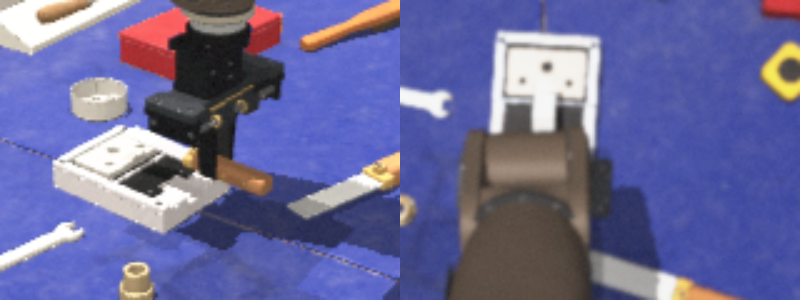

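The crops show the plate upside down in the far bay, its holes mirrored and a narrow gap to the end stop. I draw the blade back, lower it behind the plate's near edge, and push.

```bash
python3 -m handwheel '[[[-10, 0, 0, 0, 0], [-20, 0, 0, 0, 0], [-29, 0, 0, 0, 0], [-29, -0.3, 0, 0, 0], [-29, -0.3, 10, 0, 0]]]' >/dev/null
python3 -m handwheel '[[[0, 0, 10, 0, 0], [0, 0, 20, 0, 0], [0, 0, 27, 0, 0], [0, 0, 29.9, 0, 0], [0, 0, 29.9, 0, 0]]]' >/dev/null; python3 n.py
python3 -m handwheel '[[[2, 0, 0, 0, 0], [4, 0, 0, 0, 0], [6, 0, 0, 0, 0], [8, 0, 0, 0, 0], [8, 0, 0, 0, 0]]]' >/dev/null; python3 n.py
```

```text
tip nest x -10.6 y(tcp) -0.1 tip under z 33.0 rz -9.25 yaw -0.073 pitch 0.002 F [ 0.2  0.2 -2. ] M [ 0.06  0.03 -0.02] t 18.73 op 0.251
tip nest x -1.5 y(tcp) 0.0 tip under z 34.5 rz -7.70 yaw -0.073 pitch -0.001 F [ 0.   0.2 -1.2] M [ 0.06 -0.01  0.  ] t 19.15 op 0.244
```

```bash
python3 -m handwheel '[[[0, 0, 0.5, 0, 0], [1, 0, 0.5, 0, 0], [2, 0, 0.5, 0, 0], [2, 0, 0.5, 0, 0]]]' >/dev/null; python3 n.py
for k in 1 2 3 4 5 6; do python3 -m handwheel '[[[1, 0, 0, 0, 0], [2, 0, 0, 0, 0], [2, 0, 0, 0, 0]]]' >/dev/null; python3 n.py; done | cut -d' ' -f1-11,16-30
```

```text
tip nest x 0.1 y(tcp) 0.0 tip under z 33.7 rz -8.48 yaw -0.073 pitch -0.000 F [ 0.3  0.7 -0.4] M [0.06 0.   0.06] t 19.48 op 0.249
tip nest x 2.1 y(tcp) 0.0 tip under z 33.7 rz -0.000 F [-0.  -0.4 -1.5] M [ 0.04  0.09 -0.06] t 19.73 op
tip nest x 4.1 y(tcp) 0.0 tip under z 33.7 rz -0.000 F [-0.1  0.8 -1.2] M [0.02 0.06 0.  ] t 19.98 op
tip nest x 6.1 y(tcp) 0.0 tip under z 33.7 rz -0.000 F [ 0.3 -0.9 -1.1] M [ 0.09  0.06 -0.01] t 20.23 op
tip nest x 8.1 y(tcp) 0.0 tip under z 33.7 rz -0.000 F [-0.5  0.6 -1.7] M [ 0.04  0.05 -0.  ] t
tip nest x 9.8 y(tcp) 0.0 tip under z 33.6 rz 0.000 F [-0.4  0.6 -1.7] M [0.09 0.11 0.02] t 20.73 op 0.254
tip nest x 12.0 y(tcp) -0.0 tip under z 33.7 rz -0.000 F [-0.5 -0.3 -2.2] M [0.05 0.18 0.  ] t 20.98 op 0.251
```

```bash
for k in 1 2 3 4; do python3 -m handwheel '[[[0.5, 0, 0, 0, 0], [1, 0, 0, 0, 0], [1, 0, 0, 0, 0]]]' >/dev/null; python3 n.py; done | cut -d' ' -f1-11,16-30
```

```text
tip nest x 12.9 y(tcp) -0.0 tip under z 33.7 rz -0.000 F [-0.3 -0.3 -2.1] M [ 0.08  0.21 -0.01] t 21.23 op 0.249
tip nest x 14.0 y(tcp) -0.0 tip under z 33.7 rz -0.000 F [-1.  -0.2 -1.1] M [ 0.01  0.21 -0.07] t 21.48 op
tip nest x 15.0 y(tcp) 0.0 tip under z 33.7 rz -0.000 F [-1.1  0.9 -2.2] M [ 0.1   0.19 -0.03] t 21.73
tip nest x 16.0 y(tcp) -0.0 tip under z 33.7 rz -0.000 F [-0.3  0.2 -1.7] M [0.04 0.22 0.01] t 21.98 op 0.251
```

```bash
for k in 1 2 3; do python3 -m handwheel '[[[0.4, 0, 0, 0, 0], [0.7, 0, 0, 0, 0], [0.7, 0, 0, 0, 0]]]' >/dev/null; python3 n.py; done | cut -d' ' -f1-11,16-30
python3 - <<'E'
from h import *
O=np.array([657.4,65.4]);yn=-.0715;p,d=grab('top','top8')
g=cv2.resize(p[130:205,265:330],None,fx=4,fy=4,interpolation=2).min(2).astype(int)
for u in(287,292,302,308):
    r=p[140:200,u].astype(int).sum(1)//3;print(u,r[:38].tolist())
E
```

```text
tip nest x 16.7 y(tcp) 0.0 tip under z 33.7 rz -0.000 F [-1.2 -0.5 -1.8] M [ 0.06  0.21 -0.04] t 22.23 op 0.250
tip nest x 17.1 y(tcp) -0.0 tip under z 33.6 rz 0.000 F [-1.9  0.2 -1.4] M [-0.01  0.42 -0.01] t 22.48 op 0.253
tip nest x 17.1 y(tcp) -0.1 tip under z 33.5 rz 0.002 F [-5.2 -0.  -0.6] M [-0.03  0.9  -0.03] t 22.73 op
287 [112, 112, 142, 214, 243, 245, 243, 239, 241, 243, 243, 243, 242, 243, 243, 243, 243, 241, 235, 221, 225, 236, 241, 242, 238, 201, 125, 90, 119, 185, 208, 143, 92, 85, 86, 86, 87, 88]
292 [105, 106, 139, 213, 243, 245, 242, 235, 240, 242, 242, 242, 241, 242, 242, 243, 242, 242, 242, 242, 242, 243, 243, 243, 242, 225, 140, 89, 109, 158, 178, 142, 101, 92, 89, 95, 96, 99]
302 [111, 108, 114, 149, 216, 243, 245, 244, 243, 242, 242, 242, 241, 240, 239, 240, 240, 240, 241, 241, 242, 241, 241, 242, 241, 234, 211, 206, 197, 200, 223, 229, 219, 204, 189, 179, 168, 158]
308 [113, 112, 115, 141, 209, 242, 244, 242, 236, 239, 241, 242, 242, 241, 241, 242, 242, 241, 236, 215, 158, 152, 205, 235, 241, 238, 215, 130, 86, 109, 168, 185, 134, 90, 83, 87, 82, 84]
```

The plate met the stop: force rose to 5 N after about 8 mm of travel, and the top view has no dark gap there. I retract, rise and carry the knife back to its first place.

```bash
python3 -m handwheel '[[[-2, 0, 0, 0, 0], [-6, 0, 0, 0, 0], [-16, 0, 0, 0, 0], [-28, 0, 0, 0, 0], [-28, 0, -10, 0, 0]]]' >/dev/null
python3 -m handwheel '[[[0, 0, -20, 0, 0], [0, 0, -45, 0, 0], [-10, 0, -75, 0, 0], [-20, 0, -80, 0, 0], [-20, 0, -80, 0, 0]]]' >/dev/null; python3 n.py; python3 d.py 493.5 -326.4 75 -0.233
python3 - <<'E'
from h import *
a=cv2.imread('pics/top7.png').astype(int).mean(2);p,d=grab('top','top9');b=p.astype(int).mean(2)
for u in(285,300,312):print(u,a[140:175,u].astype(int).tolist(),b[140:175,u].astype(int).tolist())
E
```

```text
tip nest x -30.6 y(tcp) 0.2 tip under z 125.9 rz 83.66 yaw -0.073 pitch -0.003 F [ 0.6 -0.3 -2.1] M [ 0.08  0.02 -0.01] t 23.62 op 0.250
delta [ 29.7 402.7   8.7] turn 0.16 F [ 0.6 -0.4 -2.1] M [ 0.08  0.02 -0.01] t 23.6167 pos [493.2  77.4  83.7] rot [-3.141e+00 -3.000e-03 -7.300e-02] op 0.25
285 [113, 118, 150, 219, 244, 245, 234, 152, 133, 201, 238, 242, 243, 243, 243, 243, 243, 243, 243, 243, 243, 243, 243, 242, 242, 242, 241, 222, 165, 201, 221, 159, 98, 87, 88] [114, 121, 148, 220, 244, 246, 245, 242, 241, 242, 243, 242, 242, 243, 243, 243, 243, 243, 243, 243, 242, 242, 242, 241, 232, 182, 116, 90, 129, 202, 222, 158, 99, 87, 90]
300 [112, 115, 124, 172, 224, 244, 244, 233, 158, 149, 213, 238, 241, 239, 220, 171, 143, 152, 197, 232, 241, 242, 242, 243, 244, 245, 242, 239, 245, 245, 245, 245, 245, 245, 244] [111, 113, 125, 171, 226, 243, 245, 244, 242, 241, 239, 229, 187, 146, 144, 171, 220, 239, 242, 242, 242, 242, 242, 242, 241, 227, 150, 86, 88, 124, 184, 201, 136, 89, 85]
312 [111, 112, 114, 134, 195, 238, 243, 237, 194, 133, 179, 230, 238, 240, 241, 241, 240, 240, 240, 239, 238, 238, 238, 238, 237, 236, 235, 233, 221, 173, 145, 164, 144, 106, 106] [110, 115, 112, 137, 196, 238, 243, 243, 240, 240, 240, 241, 240, 240, 240, 240, 241, 240, 240, 240, 239, 238, 238, 239, 238, 234, 212, 128, 83, 99, 137, 163, 143, 110, 109]
```

The dark gap at the stop, present before the push, has closed evenly at all three columns. Now the knife goes back.

```bash
python3 -m handwheel '[[[2, 30, 0, 0.03, 0], [5, 68, 0, 0.06, 0], [8, 108, 0, 0.1, 0], [11, 148, 0, 0.13, 0], [14, 188, 0, 0.16, 0]]]' >/dev/null
python3 d.py 493.5 -326.4 75 -0.233
```

```text
delta [ 49.4 207.5   5.2] turn -0.001 F [ 1.4  0.  -1.1] M [ 0.08  0.01 -0.  ] t 24.0833 pos [ 493.6 -113.1   80.3] rot [-3.141e+00  2.000e-03 -2.340e-01] op 0.249
```

```bash
python3 -m handwheel '[[[9, 40, 0, 0, 0], [18, 80, 0, 0, 0], [28, 120, 0, 0, 0], [37, 158, 0, 0, 0], [44, 190, 0, 0, 0]]]' >/dev/null
python3 -m handwheel '[[[2, 7, 10, 0, 0], [2, 7, 30, 0, 0], [2, 7, 55, 0, 0], [2, 7, 70, 0, 0], [2, 7, 70, 0, 0]]]' >/dev/null
python3 d.py 493.5 -326.4 -28.7 -0.233
```

```text
delta [ 5.5 13.6 35.8] turn -0.0 F [-0.2  0.6 -1.1] M [0.09 0.03 0.02] t 24.9167 pos [ 491.5 -312.1    7.1] rot [-3.139  0.006 -0.233] op 0.25
```

```bash
python3 -m handwheel '[[[0, 0, 10, 0, 0], [0, 0, 20, 0, 0], [0, 0, 28, 0, 0], [0, 0, 30, 0, 0], [0, 0, 30, 0, 0]]]' >/dev/null
python3 d.py 493.5 -326.4 -28.7 -0.233
```

```text
delta [ 3.3 12.5  9.7] turn -0.0 F [-0.3  0.3 -2.6] M [0.09 0.07 0.01] t 25.3333 pos [ 493.1 -313.4  -19. ] rot [-3.141e+00  1.000e-03 -2.330e-01] op 0.251
```

```bash
python3 -m handwheel '[[[0, 0, 3, 0, 0], [0, 0, 6, 0, 0], [0, 0, 8, 0, 0], [0, 0, 8, 0, 0]]]' >/dev/null
python3 d.py 493.5 -326.4 -28.7 -0.233
python3 -m handwheel '[[[0, 0, 0.7, 0, 0], [0, 0, 1.4, 0, 0], [0, 0, 1.4, 0, 0]]]' >/dev/null;python3 d.py 493.5 -326.4 -28.7 -0.233
python3 -m handwheel '[[[0, 0, 0.4, 0, 0], [0, 0, 0.4, 0, 0]]]' >/dev/null;python3 d.py 493.5 -326.4 -28.7 -0.233
```

```text
delta [ 3.3 12.4  2. ] turn -0.0 F [-0.1  0.3 -1.5] M [0.   0.08 0.03] t 25.6667 pos [ 493.2 -313.6  -26.7] rot [-3.142  0.    -0.233] op 0.251
delta [ 3.2 12.4  0.8] turn -0.0 F [-0.6 -0.1 -0.6] M [-0.    0.02  0.07] t 25.9167 pos [ 493.3 -313.6  -27.9] rot [ 3.141 -0.    -0.233] op 0.252
delta [ 3.2 12.4  0.4] turn -0.0 F [-0.1  0.3 -2. ] M [0.02 0.   0.03] t 26.0833 pos [ 493.3 -313.6  -28.3] rot [ 3.141 -0.    -0.233] op 0.25
```

Within half a millimetre of the bench, so I open and rise.

```bash
python3 -m handwheel '[[[0, 0, 0.3, 0, 0], [0, 0, 0.3, 0, 0.3], [0, 0, 0.3, 0, 0.4], [0, 0, 0.3, 0, 0.6], [0, 0, 0.3, 0, 0.6]]]' >/dev/null
python3 -m handwheel '[[[0, 0, 0, 0, 0.6], [0, 0, 0, 0, 0.6], [0, 0, -3, 0, 0.6], [0, 0, -20, 0, 0.6], [0, 0, -50, 0, 0.6]]]' >/dev/null
python3 -m handwheel '[[[0, 0, -40, 0, 0.6], [0, 0, -80, 0, 0.6], [-40, 0, -120, 0, 0.6], [-80, 0, -150, 0, 0.6], [-110, 0, -170, 0, 0.6]]]' | head -2
python3 - <<'E'
from h import *
Z=[]
for k in range(4):
    q,d=read_camera('top');Z.append(d)
cv2.imwrite('pics/top10.png',q[:,:,::-1]);P=cloud('top',np.mean(Z,0))
hsv=cv2.cvtColor(cv2.imread('pics/top10.png'),cv2.COLOR_BGR2HSV)
yw=-.233;D=P-np.array([470,-308,0]);x=D[...,0]*np.cos(yw)+D[...,1]*np.sin(yw);y=-D[...,0]*np.sin(yw)+D[...,1]*np.cos(yw);z=P[...,2]
for a in range(-60,170,15):
    m=(x>a)&(x<a+15)&(abs(y)<8);print(a,m.sum(),np.round(np.median(z[m]),1) if m.any() else '',end=' | ')
O=np.array([657.4,65.4]);yn=-.0715;D=P[...,:2]-O;X=D[...,0]*np.cos(yn)+D[...,1]*np.sin(yn);Y=-D[...,0]*np.sin(yn)+D[...,1]*np.cos(yn)
print()
for a in range(-60,100,10):
    m=(X>a)&(X<a+10)&(abs(Y)<45);print(a,np.round(np.median(z[m]),1),int(np.median(hsv[...,2][m])),end=' | ')
E
```

```text
t: 27.33
eef_pos: [399.1, -291.0, 182.8]
-60 41 523.6 | -45 29 515.2 | -30 17 20.4 | -15 28 21.2 | 0 29 20.2 | 15 24 20.6 | 30 24 20.8 | 45 24 20.2 | 60 24 11.0 | 75 22 10.8 | 90 25 11.8 | 105 21 12.8 | 120 22 13.1 | 135 24 13.8 | 150 19 1.1 | 165 22 -2.2 | 
-60 22.0 153 | -50 22.9 110 | -40 23.7 89 | -30 24.0 89 | -20 24.4 88 | -10 23.9 96 | 0 26.7 165 | 10 31.7 157 | 20 36.8 245 | 30 36.5 244 | 40 37.2 245 | 50 36.5 245 | 60 36.8 245 | 70 36.9 244 | 80 36.6 244 | 90 -2.2 191 |
```

The knife lies level on its handle (top at 22 mm along its length) and the plate lies flat at 39 mm from about x = 16 to the stop.

```bash
python3 -m handwheel '[[[0, 0, 0, 0, 0.6], [0, 0, 0, 0, 0.6]]]' | head -1; python3 -c "
from cell import job_done
print(job_done())"
```

```text
t: 27.7
the job is handed in; nothing more can be done
None
```

The plate lies upside down against the end stop and the knife lies flat on the bench clear of the nest; I handed the job in at about 28 s, and no verdict came back.

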